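# Move the charged battery from the charger to the work lamp

## Robot

A 6-joint arm with a two-finger parallel gripper is mounted at the origin on the work surface. World frame = base frame: x ahead of the robot, y to its left, z up, the work surface at z = 0. Lengths are in mm, angles in rad, forces in N, time in s.
With the tool pointing down it reaches from about 350 to 975 mm from the base axis. Payload 7.1 kg.
Tool frame: the origin (TCP) lies midway between the tips of the shut fingers; the grasp point (between the pads) lies 19 mm behind it; z points along the fingers, y is the line along which they close (so a half turn about z gives the same grasp; the last joint's range is limited). The gripper opens to 88 mm and grips with 3 to 60 N. Pads are 20 mm wide; open, the fingers measure 115 mm over their backs; the gripper's body (75 mm by 178 mm) begins 61 mm behind the grasp point.
Start: joints at [1.267, 0.423, 1.63, -0, 1.089, -0.019], TCP at [175.572, 599.816, 222.675] pointing down, gripper open.
Joint ranges: [-3, 3], [-0.9, 2.11], [0.09, 2.58], [-1.31, 4.45], [0.11, 2.69], [-2.54, 2.54]. Speed limits (rad/s): [2.39, 2.39, 3.01, 3.14, 3.14, 3.14].

## Interface

Orientations are given as a rotation vector (axis times angle).
In Python, from workcell import ctrl gives the robot as it stands. The module is installed in compiled form; this text tells all that it offers.
- The arm moves only by the tool servo_tool, never from a script. Its argument "increments" is a list of rows, each a list of 7 numbers: the shift along the world's x, y, z in cm, then the turn, a rotation vector about the world's x, y, z in degrees, then the opening, from -1 (shut) to 1 (fully open). A call has 1 to 20 rows; each row is the pose to reach, as a shift and turn from the pose commanded when the call began; what a row does not reach only later rows make up. A row lasts 1/12 s, in which the tool goes at most 41.7 mm and 7.16 degrees, less where a joint would pass 70% of its speed; a pose out of reach is approached as far as the arm can. A call with a gripper value outside its range is refused whole. The fingers move at their own pace and stop on an object; the grip force is fixed at half the most. Time passes only in rows, so rows that repeat a pose let the fingers close. It gives the time, the measured TCP pose, the force, the opening and the grip force at its end, in the units of the state.
- ctrl.get_obs(): the state, without advancing time (a new reading comes with each control period).
- ctrl.get_image(name): name is "scene" or "top" or "wrist"; returns a dict with "image" (420x560x3 uint8, red, green, blue), "fx", "fy", "cx", "cy" (pixels), "extrinsics" (4x4, takes a point from camera to world coordinates); the wrist camera has in their place "tool_from_camera" (4x4, takes a point from camera to tool coordinates, whose origin is the TCP and whose axes are the flange's). Camera axes: x right, y up, looking along -z (the intrinsics and any distortion apply to the point x, -y, -z); pixel columns grow to the right and rows downward; lengths in mm; the calibration is good to about 2 mm. A picture is of the moment at which its call begins: read the wrist's pose just before it. There is no depth.
- ctrl.close_job(): hands the job in; it is judged then, once.
The state is a dict: "t": time; "qpos": joint angles; "qvel": joint speeds; "joint_torque": joint torques, N m; "ee_pos": TCP position; "orientation": TCP orientation; "ft_force": force on the tool from outside, world axes, zero at the start; "moment": the same for the moment, N m; "width": finger opening in mm; "grasp_force": force on a finger pad.
Only numpy, scipy, OpenCV 4.12 (cv2) and the standard library are available. Lean on these libraries where they do the work, as an engineer would, in place of code of your own. Each camera call takes 0.05 s, during which the arm holds its last target. There are 200 camera calls.

## Task

Move the charged battery from the charger to the work lamp: press the charger's red catch so that the battery is pushed loose, draw it off the rails, then slide it fully home into the lamp's rails until the lamp's catch has sprung up again behind it, and let go. Be gentle: neither drag the battery against a closed catch nor ram it into the lamp, and leave the other things on the bench alone.

Things in the scene. Friction and masses are not known exactly. Their poses are not given: they have to be found in the camera images.
- battery_centre (a point): Centre of the tool battery, grey with an orange band, 80 long (x) x 60 wide (y) x 60 high, 0.36 kg; underside 30 below. Its upper 42 is the full block (grip it across the 60); below are a neck 38 wide, 10 high, and a T-foot 56 wide, 8 thick; both span x -6 to +40. x points to the end that enters the rails first, z up. It starts seated in the charger.
- charger: Charger fixed to the bench: black base 215 x 90, grey housing 64 high from x 55 on. Origin on the bench below the centre of the seated battery; x along the rails in the direction of insertion, z up. A brass sprung plunger leans on the seated battery (7 N); once the catch is pressed it pushes the battery about 14 out (4 N), where it stays, on the catch, in the rails. Rails and foot are slippery.
- charger_mouth (a point): Mouth of the charger's rails, at its x -38, y 0, on the floor level 20 above the bench. Floor strips run from x -75 to 40. Undercut rails, x -38 to 42: channel 58.4 wide, 10 high under the lips; lips' tops 36 above the bench; 71 wide outside. A flare 74 wide at x -73 and lip ends raised by 3 (from x -51) lead in. The battery lifts off or is set down where its centre is at x -94 or less.
- charger_pad (a point): Top of the charger's catch where it is to be pressed: red tongue 26 wide (y), flat from 88 to 30 before the origin; this point is at x -78, 38 clear of a seated battery's rear face. At rest it lies 19 above the bench; open space around and below it.
- charger_catch (a joint): Travel of the charger's catch in m: 0 up (locking), 0.009 pressed fully down; the battery is freed at about 0.007. Its spring takes 1 to 4 N, but up to 12 N are needed while a battery leans on it.
- lamp: Yellow work lamp fixed to the bench: base 230 x 110, box and stalk from x 72 on, round head 165 to 245 above the bench from x 90 on. Rails, catch, plunger and axes as on the charger. Origin on the bench, below the middle seat, but its latch (catch, plunger and end stop together) is adjustable along x and may be set up to 10 shallower or deeper; no given pose shows this.
- lamp_mouth (a point): Mouth of the lamp's rails, at its x -38, y 0, 20 above the bench; flare, channel, lips as on the charger. Latch at its middle, the foot rides over the catch's sloping nose (up to 12 N) from battery centre x -70, meets the plunger at x -14, clicks at 0 and meets a stiff rubber buffer (6 N per mm) 2 past the click, solid 3 later; let go, it is pushed back against the catch.
- lamp_seat (a point): Point at the lamp's x 0, y 0, 20 above the bench, on the rail floor level: a seated battery's underside centre lies here, but shifted along x by the latch's unknown -10 to +10.
- lamp_catch (a joint): Travel of the lamp's red catch in m: 0 up, 0.009 down; about 0.006 while the battery's foot lies over its nose, back below 0.001 once the battery has clicked in.
- screwdriver: Loose screwdriver, yellow handle. Leave alone.
- offcut: Loose timber offcut 120 x 45 x 35. Leave alone.
- tape: Loose yellow tape measure, 62 high. Leave alone.
- clamp: Loose blue bar clamp, 300 long. Leave alone.
- glue: Loose white glue bottle, 160 high, 56 wide. Leave alone.
- screwpot: Loose steel pot 80 wide, 60 high. Leave alone.
- chisel: Loose hand tool with a pale wooden handle. Leave alone.
There are look-alikes about, which are no part of the job. What is shaped like the part that bears battery_centre but blue or green is not meant.

How it is judged (in metres and radians):
On the way, in this order (a step that is already met when the one before it is completed fails the run):
1. the charger's catch is pressed down (value of joint charger_catch above 0.0055 m), for 0.1 s.
2. the battery is off the charger's rails (distance between battery_centre and charger above 0.11 m), for 0.1 s.
At the end, for the whole second after the job is handed in: The battery is in the lamp's rails, upright (within 0.1 rad) and in line with them (within 0.09 rad), its centre from 13 mm short of to 16 mm past the middle seat, and the lamp's catch is up (below 2 mm) behind it (value of joint lamp_catch below 0.002 m and x of battery_centre in the frame of lamp between -0.013 and 0.016 m and z of battery_centre in the frame of lamp_seat between 0.025 and 0.036 m and horizontal distance between battery_centre and lamp_seat below 0.017 m and angle between the x axis of battery_centre and the x axis of lamp, either way round below 0.09 rad and angle between battery_centre's own z axis and vertical below 0.1 rad); the robot touches nothing.
It fails at once if the battery is pressed against the lamp with more than 40 N in all (contact force between battery and lamp above 40 N).
It fails at once if the battery is pressed or dragged against the charger with more than 40 N in all (contact force between battery and charger above 40 N).
It fails at once if another thing on the bench is moved by more than 30 mm (distance of any of screwdriver, offcut, tape, clamp, glue, screwpot, chisel from where it was at the start of the episode above 0.03 m).
It also fails if it takes over 67 s, if anything falls off the work surface, if the arm or the gripper's body presses on something with over 40 N, if the wrist force passes 120 N, or if a joint passes its speed limit or range.

## Working session

There is one attempt and no reset: what is moved stays moved. The work goes in short steps, Python scripts to look and compute and a tool call to move; the robot and the scene stay as the last step left them, time stands still between calls to the robot, and variables do not carry over. Pictures are saved under pics/ and viewed, at most 10 in all, crops included, and the job is handed in when it is done.

Besides the shell and the picture viewer there is one more tool, called after "Emit:" as a command line: name --pt "numbers of a row" for each row, then --argument value for the rest. servo_tool: Moves the arm, as the interface text tells. Its arguments: {"type":"object","properties":{"increments":{"type":"array","items":{"type":"array","items":{"type":"number"}}}},"required":["increments"]}

```bash
mkdir -p pics; cat > h.py <<'E'
import numpy as np, cv2
from workcell import ctrl
from scipy.spatial.transform import Rotation as R
def grab(name,save=None):
    o=ctrl.get_obs(); d=ctrl.get_image(name)
    if name=="wrist":
        T=np.eye(4);T[:3,:3]=R.from_rotvec(o["orientation"]).as_matrix();T[:3,3]=o["ee_pos"]
        d["extrinsics"]=T@np.array(d["tool_from_camera"])
    if save: cv2.imwrite("pics/"+save,d["image"][:,:,::-1])
    return d
def ray(d,u,v):
    E=np.array(d["extrinsics"]); r=E[:3,:3]@np.array([(u-d["cx"])/d["fx"],-(v-d["cy"])/d["fy"],-1]); return E[:3,3],r
def plane(d,u,v,z):
    c,r=ray(d,u,v); return (c+r*(z-c[2])/r[2]).round(1)
def proj(d,p):
    E=np.array(d["extrinsics"]); q=E[:3,:3].T@(np.array(p)-E[:3,3]); return d["cx"]+d["fx"]*q[0]/-q[2], d["cy"]-d["fy"]*q[1]/-q[2]
E
python3 - <<'E'
from h import *
for n in("scene","top"):
    d=grab(n,n+".png"); print(n,[k for k in d],np.array(d["extrinsics"]).round(2).tolist(),d["fx"])
print(ctrl.get_obs())
E
```

```text
scene ['image', 'fx', 'fy', 'cx', 'cy', 'extrinsics'] [[-0.88, -0.32, 0.36, 1015.45], [0.48, -0.54, 0.69, 967.09], [-0.02, 0.78, 0.63, 962.69], [0.0, 0.0, 0.0, 1.0]] 428.33757211709053
top ['image', 'fx', 'fy', 'cx', 'cy', 'extrinsics'] [[-0.02, 1.0, -0.07, 424.92], [-1.0, -0.02, -0.02, -17.05], [-0.02, 0.07, 1.0, 1248.53], [0.0, 0.0, 0.0, 1.0]] 429.2447611720237
{'t': 0.1, 'qpos': array([ 1.26698100e+00,  4.23780410e-01,  1.63054163e+00,  1.90569565e-07,
        1.08857167e+00, -1.89707427e-02]), 'qvel': array([-0.00075064, -0.00244739, -0.00170127,  0.0001792 ,  0.00115109,
       -0.000644  ]), 'joint_torque': array([ 3.13237308e-06, -5.45610702e+01, -2.74323767e+01,  6.44546072e-02,
        1.89482857e-02, -6.50521685e-06]), 'ee_pos': array([175.45151787, 599.39320412, 221.99770045]), 'orientation': array([-4.45892070e-01, -3.10957649e+00,  2.01695806e-03]), 'ft_force': array([0.16605827, 0.02233412, 0.47688907]), 'moment': array([-0.00888682,  0.01721714,  0.0023079 ]), 'grasp_force': 0.0, 'width': 87.84541166853897}
```

View pics/top.png

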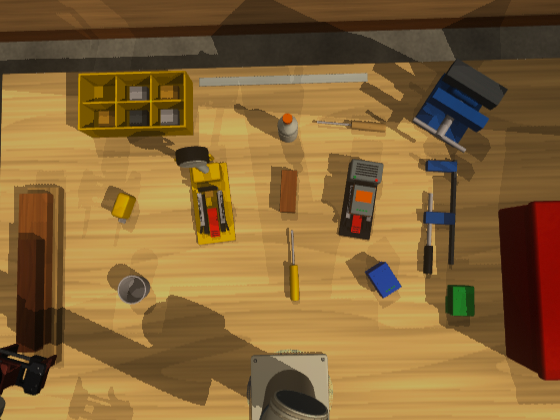

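View pics/scene.png

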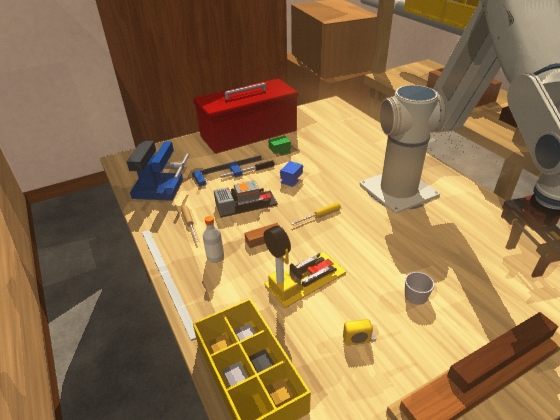

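Candidates for the battery are the grey block with an orange band in the black charger at top (363,197), the blue block at (383,280) and the green block at (460,300). I choose the first. The lamp is at (212,205), with its red catch at (213,222). The charger's catch is at (356,223).

```bash
python3 - <<'E'
from h import *
d=grab("top"); im=d["image"]; hsv=cv2.cvtColor(im,cv2.COLOR_RGB2HSV)
cv2.imwrite("pics/crop.png",cv2.resize(im[145:250,180:390,::-1],None,fx=3.8,fy=3.8,interpolation=cv2.INTER_CUBIC))
def blobs(m,z,box):
    x0,y0,x1,y1=box; mm=np.zeros_like(m); mm[y0:y1,x0:x1]=m[y0:y1,x0:x1]
    n,_,st,c=cv2.connectedComponentsWithStats(mm)
    for i in range(1,n):
        if st[i,4]>15:
            (cx,cy),s,a=cv2.minAreaRect(cv2.findNonZero((_==i).astype(np.uint8))); print(st[i],plane(d,cx,cy,z),np.round(s,1),round(a,1))
red=(((hsv[...,0]<5)|(hsv[...,0]>174))&(hsv[...,1]>170)&(hsv[...,2]>90)).astype(np.uint8)
org=((hsv[...,0]>=5)&(hsv[...,0]<14)&(hsv[...,1]>200)&(hsv[...,2]>140)).astype(np.uint8)
yel=((hsv[...,0]>=20)&(hsv[...,0]<32)&(hsv[...,1]>200)&(hsv[...,2]>90)).astype(np.uint8)
print("red ch");blobs(red,19,(335,150,400,245));print("red lamp");blobs(red,19,(180,150,245,250))
print("orange");blobs(org,80,(335,150,400,245));print("yel");blobs(yel,10,(180,140,245,250))
E
```

```text
red ch
[351 215  11  19 163] [ 475.1 -200.1   19. ] [ 9.2 17.7] 8.1
red lamp
[208 209  12  27 221] [489.8 209.1  19. ] [26.8  8.3] 82.9
orange
[355 190  18  13 167] [ 547.5 -213.4   80. ] [15.9 10.4] 9.5
yel
[208 154   6   7  28] [681.4 216.3  10. ] [6.8 4.4] 76.0
[ 189  162   47   83 1617] [546.5 214.   10. ] [80.  37.8] 83.3
[205 191  12  17 107] [557.3 218.2  10. ] [16. 11.] 90.0
```

View pics/crop.png

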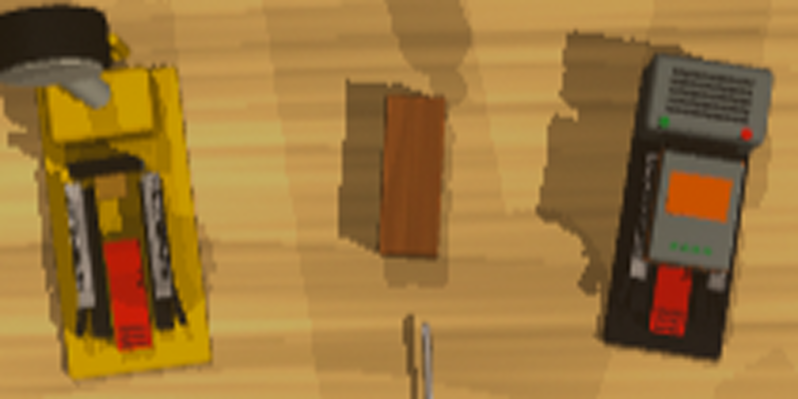

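The crop confirms it: the grey battery with an orange patch is seated in the black charger, pointing about -9°. Its red catch is in front. The empty lamp points about +6°. Next I move over the charger for a closer look.

Emit:
servo_tool --pt "1.5 -4 2 0 0 2" --pt "3 -8 4 0 0 4" --pt "4.5 -12 6 0 0 6.5" --pt "6 -16 7.8 0 0 6.5" --pt "7.5 -20 7.8 0 0 6.5" --pt "9 -24 7.8 0 0 6.5" --pt "10.5 -28 7.8 0 0 6.5" --pt "12 -32 7.8 0 0 6.5" --pt "13.5 -36 7.8 0 0 6.5" --pt "15 -40 7.8 0 0 6.5" --pt "16.5 -44 7.8 0 0 6.5" --pt "18 -48 7.8 0 0 6.5" --pt "19.5 -52 7.8 0 0 6.5" --pt "21 -56 7.8 0 0 6.5" --pt "22.5 -60 7.8 0 0 6.5" --pt "24 -64 7.8 0 0 6.5" --pt "25.5 -68 7.8 0 0 6.5" --pt "26.5 -72 7.8 0 0 6.5" --pt "26.5 -76 7.8 0 0 6.5" --pt "26.5 -79.5 7.8 0 0 6.5"

```text
invalid input at $.increments[0]: expected 7 numbers
```

Emit:
servo_tool --pt "0 0 0 0 0 0 -1" --pt "0 0 0 0 0 0 -1" --pt "0 0 0 0 0 0 -1"

```text
t: 0.4
ee_pos: [175.5, 599.7, 222.6]
orientation: [-0.446, -3.11, 0.0]
ft_force: [-0.2, 0.4, -0.0]
width: 71.2
grasp_force: 0.0
```

Emit:
servo_tool --pt "1.5 -4 2 0 0 2 -1" --pt "3 -8 4 0 0 4 -1" --pt "4.5 -12 6 0 0 6.5 -1" --pt "6 -16 7.8 0 0 6.5 -1" --pt "7.5 -20 7.8 0 0 6.5 -1" --pt "9 -24 7.8 0 0 6.5 -1" --pt "10.5 -28 7.8 0 0 6.5 -1" --pt "12 -32 7.8 0 0 6.5 -1" --pt "13.5 -36 7.8 0 0 6.5 -1" --pt "15 -40 7.8 0 0 6.5 -1" --pt "16.5 -44 7.8 0 0 6.5 -1" --pt "18 -48 7.8 0 0 6.5 -1" --pt "19.5 -52 7.8 0 0 6.5 -1" --pt "21 -56 7.8 0 0 6.5 -1" --pt "22.5 -60 7.8 0 0 6.5 -1" --pt "24 -64 7.8 0 0 6.5 -1" --pt "25.5 -68 7.8 0 0 6.5 -1" --pt "26.5 -72 7.8 0 0 6.5 -1" --pt "26.5 -76 7.8 0 0 6.5 -1" --pt "26.5 -79.5 7.8 0 0 6.5 -1"

```text
t: 2.07
ee_pos: [439.5, -173.8, 300.9]
orientation: [0.269, 3.129, -0.0]
ft_force: [0.7, 1.0, 1.1]
width: 0.6
grasp_force: 0.0
```

Emit:
servo_tool --pt "0 0 0 0 0 0 -1" --pt "0 0 0 0 0 0 -1" --pt "0 0 0 0 0 0 -1"

```text
t: 2.32
ee_pos: [438.7, -171.4, 300.5]
orientation: [-0.271, -3.129, -0.001]
ft_force: [-0.0, 0.1, -0.2]
width: 0.7
grasp_force: 0.0
```

```bash
python3 - <<'E'
from h import *
d=grab("wrist","w1.png"); print(np.array(d["extrinsics"]).round(2).tolist(),d["fx"])
print(ctrl.get_obs()["qpos"])
E
```

```text
[[0.17, -0.94, -0.3, 355.56], [0.99, 0.16, 0.05, -158.69], [0.0, -0.3, 0.95, 462.99], [0.0, 0.0, 0.0, 1.0]] 377.03354460117976
[-3.96542173e-01  9.93568915e-02  1.87700473e+00  3.31061776e-04
  1.16576982e+00 -1.79638046e+00]
```

View pics/w1.png

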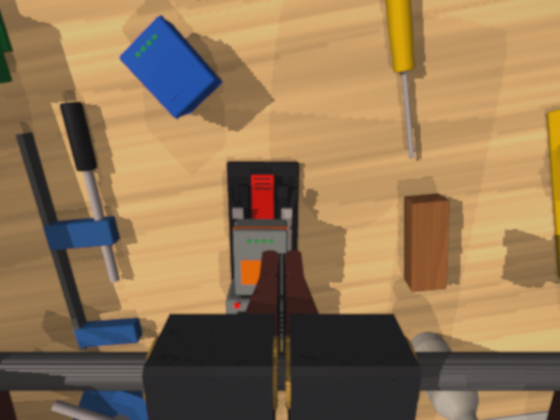

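The wrist view shows the charger nearly in line with the tool. The catch tongue is around (263,197), its free end at row 175, and the battery's rear top edge is at row ~222. The gripper hides the rest.

```bash
python3 - <<'E'
from h import *
d=grab("wrist"); im=d["image"]; hsv=cv2.cvtColor(im,cv2.COLOR_RGB2HSV)
red=(((hsv[...,0]<5)|(hsv[...,0]>174))&(hsv[...,1]>170)&(hsv[...,2]>90))
for v in range(172,222,4):
    u=np.where(red[v,240:290])[0]
    if len(u)>5: a,b=u[0]+240,u[-1]+241; print(v,a,b,plane(d,a,v,19),plane(d,b,v,19))
# battery grey rows: left/right edges by brightness gradient
g=cv2.cvtColor(im,cv2.COLOR_RGB2GRAY)
for v in (232,240,250): print(v,g[v,222:304].tolist())
print(g[150:236,282].tolist())
E
```

```text
176 250 274 [ 449.2 -212.4   19. ] [ 454.1 -183.9   19. ]
180 250 274 [ 454.  -213.4   19. ] [ 459.  -184.8   19. ]
184 250 274 [ 458.9 -214.3   19. ] [ 463.9 -185.7   19. ]
188 251 274 [ 464.  -214.1   19. ] [ 468.8 -186.6   19. ]
192 251 274 [ 469.  -215.1   19. ] [ 473.8 -187.5   19. ]
196 251 274 [ 474.  -216.1   19. ] [ 478.8 -188.4   19. ]
200 251 274 [ 479.  -217.1   19. ] [ 483.8 -189.3   19. ]
204 251 274 [ 484.  -218.1   19. ] [ 488.9 -190.2   19. ]
208 251 274 [ 489.1 -219.1   19. ] [ 494.  -191.1   19. ]
212 252 274 [ 494.4 -218.9   19. ] [ 499.1 -192.    19. ]
216 252 274 [ 499.6 -219.9   19. ] [ 504.2 -192.9   19. ]
232 [180, 176, 168, 161, 155, 142, 111, 71, 42, 52, 81, 105, 112, 115, 114, 114, 113, 113, 113, 114, 113, 113, 113, 113, 113, 113, 114, 114, 114, 113, 114, 113, 113, 114, 113, 113, 113, 112, 113, 113, 113, 113, 113, 113, 113, 113, 113, 112, 113, 112, 113, 112, 113, 113, 112, 112, 112, 113, 113, 112, 111, 110, 104, 89, 75, 74, 86, 96, 88, 60, 36, 29, 28, 32, 51, 83, 110, 121, 122, 121, 121, 121]
240 [177, 178, 178, 178, 178, 172, 146, 95, 50, 51, 81, 106, 116
[... 390 characters left out ...]
93, 110, 117, 118, 118, 118, 118, 118, 118, 118, 117, 118, 119, 118, 118, 119, 118, 119, 119, 119, 118, 119, 118, 118, 118, 117, 118, 118, 117, 113, 107, 102, 95, 87, 82, 79, 77, 78, 78, 82, 86, 93, 100, 107, 114, 118, 119, 119, 119, 119, 116, 107, 90, 68, 49, 43, 48, 51, 46, 41, 40, 40, 43, 56, 76, 94, 107, 115, 120, 123, 123]
[165, 165, 165, 166, 165, 164, 161, 154, 143, 135, 119, 87, 53, 35, 34, 37, 37, 37, 37, 38, 37, 37, 37, 36, 37, 35, 36, 33, 32, 30, 30, 29, 29, 27, 25, 26, 30, 35, 38, 37, 37, 37, 38, 36, 35, 36, 35, 32, 29, 30, 30, 30, 32, 31, 30, 31, 38, 58, 90, 118, 130, 129, 126, 126, 125, 125, 124, 120, 107, 86, 71, 66, 66, 66, 67, 69, 73, 77, 80, 79, 88, 102, 111, 118, 118, 119]
```

```bash
python3 - <<'E'
from h import *
d=grab("wrist")
print(plane(d,262,174,19),"rear edge L/R",plane(d,232.5,230.5,80),plane(d,285,230.5,80),plane(d,285.5,250,80), plane(d,232.7,250,80))
print(ctrl.get_obs()["ee_pos"])
E
```

```text
[ 449.5 -197.4   19. ] rear edge L/R [ 492.8 -235.2   80. ] [ 502.5 -178.9   80. ] [ 525.3 -182.2   80. ] [ 515.4 -239.8   80. ]
[ 438.98761987 -170.21597951  300.73734576]
```

Emit:
servo_tool --pt "2.1 -2.9 -4 0 0 0.5 -1" --pt "2.1 -2.9 -8 0 0 0.5 -1" --pt "2.1 -2.9 -12 0 0 0.5 -1" --pt "2.1 -2.9 -16 0 0 0.5 -1" --pt "2.1 -2.9 -20 0 0 0.5 -1" --pt "2.1 -2.9 -24 0 0 0.5 -1" --pt "2.1 -2.9 -27 0 0 0.5 -1" --pt "2.1 -2.9 -27.4 0 0 0.5 -1" --pt "2.1 -2.9 -27.4 0 0 0.5 -1" --pt "2.1 -2.9 -27.4 0 0 0.5 -1"

```text
t: 3.3
ee_pos: [461.1, -200.1, 27.9]
orientation: [0.253, 3.13, -0.001]
ft_force: [-0.7, 0.5, 0.1]
width: 0.3
grasp_force: 0.0
```

Emit:
servo_tool --pt "0 0 -0.4 0 0 0 -1" --pt "0 0 -0.8 0 0 0 -1" --pt "0 0 -1.1 0 0 0 -1" --pt "0 0 -1.3 0 0 0 -1" --pt "0 0 -1.5 0 0 0 -1" --pt "0 0 -1.65 0 0 0 -1" --pt "0 0 -1.65 0 0 0 -1" --pt "0 0 -1.65 0 0 0 -1"

```text
t: 3.97
ee_pos: [460.3, -200.7, 10.3]
orientation: [0.255, 3.131, -0.0]
ft_force: [0.3, -0.2, 1.9]
width: 0.1
grasp_force: 1.7
```

Emit:
servo_tool --pt "0 0 0 0 0 0 -1" --pt "0 0 0 0 0 0 -1" --pt "0 0 0 0 0 0 -1" --pt "0 0 0 0 0 0 -1" --pt "0 0 3 0 0 0 -1" --pt "0 0 7 0 0 0 0" --pt "0 0 11 0 0 0 1" --pt "0 0 15 0 0 0 1" --pt "0 0 18 0 0 0 1" --pt "0 0 18 0 0 0 1" --pt "0 0 18 0 0 0 1"

```text
t: 4.88
ee_pos: [460.4, -200.6, 191.4]
orientation: [0.255, 3.129, -0.001]
ft_force: [0.1, 0.5, -0.6]
width: 37.0
grasp_force: 0.0
```

```bash
python3 - <<'E'
from h import *
d=grab("wrist","w2.png"); print(ctrl.get_obs()["ee_pos"])
E
```

```text
[ 459.37574793 -200.16021795  189.83649517]
```

View pics/w2.png

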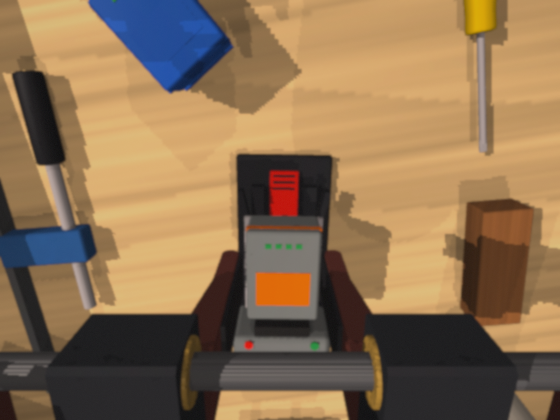

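The battery has moved out: a dark gap now shows ahead of it at row ~327. Its top face spans (246..321, 229..318), and the fingers bracket it.

```bash
python3 - <<'E'
from h import *
d=grab("wrist"); im=d["image"]; g=cv2.cvtColor(im,cv2.COLOR_RGB2GRAY)
hsv=cv2.cvtColor(im,cv2.COLOR_RGB2HSV)
m=((hsv[...,0]>=4)&(hsv[...,0]<16)&(hsv[...,1]>210)&(hsv[...,2]>150)); m[:262]=0;m[:, :235]=0;m[:,330:]=0;m[312:]=0
v,u=np.where(m);print("orange",u.min(),u.max(),v.min(),v.max(),plane(d,u.mean(),v.mean(),80))
print(g[222:240,255].tolist(),g[310:330,255].tolist()); 
for p in [(246,231),(321,231),(246,318),(319,318)]: print(p,plane(d,*p,80))
o=np.array([536.7,-212.8]);a=np.deg2rad(-9.5);t=np.array([np.cos(a),np.sin(a)])
for s in(0,-14,-54,26): print(s,(o+s*t).round(1),proj(d,[*(o+s*t),80]))
print(ctrl.get_obs()["ee_pos"],ctrl.get_obs()["orientation"])
E
```

```text
orange 256 308 276 307 [ 532.3 -213.3   80. ]
[69, 69, 70, 70, 71, 74, 77, 78, 79, 79, 79, 88, 101, 111, 117, 120, 122, 123] [120, 120, 121, 121, 120, 121, 120, 120, 120, 117, 108, 87, 56, 35, 30, 29, 28, 28, 27, 32]
(246, 231) [ 475.9 -232.3   80. ]
(321, 231) [ 485.4 -175.1   80. ]
(246, 318) [ 552.4 -247.1   80. ]
(319, 318) [ 562.3 -186.9   80. ]
0 [ 536.7 -212.8] (np.float64(283.4985629261672), np.float64(295.79620222403196))
-14 [ 522.9 -210.5] (np.float64(283.5738193746193), np.float64(280.50328497707005))
-54 [ 483.4 -203.9] (np.float64(283.80084875568247), np.float64(234.36848047005196))
26 [ 562.3 -217.1] (np.float64(283.36414200116155), np.float64(323.1119754853759))
[ 458.89527413 -199.92316086  188.92910099] [-2.55007048e-01 -3.12874511e+00 -1.47469086e-03]
```

Emit:
servo_tool --pt "2.5 -0.4 0 0 0 0 1" --pt "5.45 -0.9 0 0 0 0 1" --pt "5.45 -0.9 -3 0 0 0 1" --pt "5.45 -0.9 -6 0 0 0 1" --pt "5.45 -0.9 -9 0 0 0 1" --pt "5.45 -0.9 -12 0 0 0 1" --pt "5.45 -0.9 -13.8 0 0 0 1" --pt "5.45 -0.9 -14.4 0 0 0 1" --pt "5.45 -0.9 -14.4 0 0 0 1" --pt "5.45 -0.9 -14.4 0 0 0 1"

```text
t: 5.82
ee_pos: [514.0, -209.2, 45.4]
orientation: [-0.255, -3.129, -0.001]
ft_force: [0.2, -0.1, 0.3]
width: 88.0
grasp_force: 0.0
```

Emit:
servo_tool --pt "0 0 0 0 0 0 -1" --pt "0 0 0 0 0 0 -1" --pt "0 0 0 0 0 0 -1" --pt "0 0 0 0 0 0 -1" --pt "0 0 0 0 0 0 -1" --pt "0 0 0 0 0 0 -1" --pt "0 0 0 0 0 0 -1" --pt "0 0 0 0 0 0 -1"

```text
t: 6.48
ee_pos: [515.0, -209.6, 47.0]
orientation: [0.255, 3.13, -0.0]
ft_force: [-1.3, 1.2, 6.3]
width: 60.0
grasp_force: 30.0
```

Emit:
servo_tool --pt "-0.3 0.05 0 0 0 0 -1" --pt "-0.6 0.1 0 0 0 0 -1" --pt "-1 0.17 0 0 0 0 -1" --pt "-1.4 0.23 0 0 0 0 -1" --pt "-2 0.33 0 0 0 0 -1" --pt "-2.5 0.41 0 0 0 0 -1" --pt "-3 0.5 0 0 0 0 -1"

```text
t: 7.07
ee_pos: [485.4, -204.6, 46.9]
orientation: [0.255, 3.129, -0.001]
ft_force: [2.5, 3.3, 6.0]
width: 59.7
grasp_force: 30.0
```

Emit:
servo_tool --pt "-1 0.17 0 0 0 0 -1" --pt "-2 0.33 0 0 0 0 -1" --pt "-3 0.5 0 0 0 0 -1" --pt "-4 0.67 0 0 0 0 -1" --pt "-5 0.83 0 0 0 0 -1" --pt "-6 1 0 0 0 0 -1" --pt "-7 1.17 0 0 0 0 -1" --pt "-8 1.33 0 0 0 0 -1" --pt "-9 1.5 0 0 0 0 -1" --pt "-9 1.5 0 0 0 0 -1" --pt "-9 1.5 0 0 0 0 -1"

```text
t: 7.98
ee_pos: [393.4, -189.1, 45.8]
orientation: [-0.256, -3.129, -0.001]
ft_force: [0.4, 0.1, -3.7]
width: 60.0
grasp_force: 30.0
```

Emit:
servo_tool --pt "0 0 0 0 0 0 -1" --pt "0 0 2 0 0 0 -1" --pt "0 0 5 0 0 0 -1" --pt "0 0 8 0 0 0 -1" --pt "0 0 11 0 0 0 -1" --pt "0 0 14 0 0 0 -1" --pt "0 0 16 0 0 0 -1" --pt "0 0 16 0 0 0 -1" --pt "0 0 16 0 0 0 -1" --pt "0 0 16 0 0 0 -1"

```text
t: 8.82
ee_pos: [394.0, -189.1, 204.9]
orientation: [-0.255, -3.13, -0.001]
ft_force: [0.2, -0.3, -4.1]
width: 60.0
grasp_force: 30.0
```

```bash
python3 - <<'E'
from h import *
d=grab("wrist","w3.png"); o=ctrl.get_obs();print(o["ee_pos"],o["ft_force"],o["moment"],o["width"],o["qpos"])
E
```

```text
[ 393.62635672 -188.93769458  204.49376012] [-0.29666019  0.56443393 -4.40755723] [ 0.01548187  0.04150835 -0.00796274] 59.75973184739362 [-4.74772709e-01  1.71579958e-01  2.04317229e+00  1.39870432e-06
  9.29884259e-01 -1.88304328e+00]
```

View pics/w3.png

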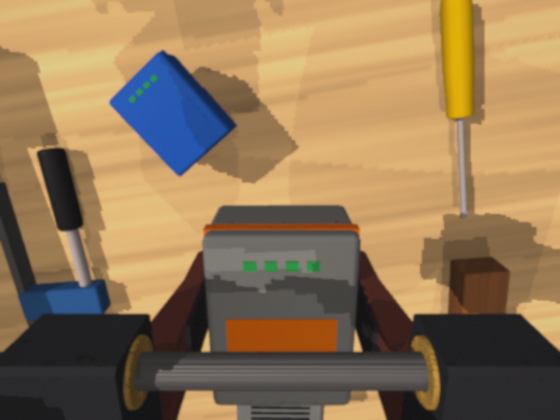

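The battery is held squarely, its rear top edge at row 229. Next I carry it high to a viewpoint over the lamp's mouth.

Emit:
servo_tool --pt "0.5 1 3 0 0 1 -1" --pt "1 4 6 0 0 2 -1" --pt "1.5 7 9.6 0 0 4 -1" --pt "2 10 9.6 0 0 6 -1" --pt "2.5 13 9.6 0 0 8 -1" --pt "3 16 9.6 0 0 10 -1" --pt "3.5 19 9.6 0 0 12 -1" --pt "4 22 9.6 0 0 14 -1" --pt "4.5 25 9.6 0 0 15 -1" --pt "5 28 9.6 0 0 15 -1" --pt "5.5 31 9.6 0 0 15 -1" --pt "6 34 9.6 0 0 15 -1" --pt "6.5 37 9.6 0 0 15 -1" --pt "7.1 39.4 9.6 0 0 15 -1" --pt "7.1 39.4 9.6 0 0 15 -1" --pt "7.1 39.4 9.6 0 0 15 -1" --pt "7.1 39.4 9.6 0 0 15 -1" --pt "7.1 39.4 9.6 0 0 15 -1" --pt "7.1 39.4 9.6 0 0 15 -1"

```text
t: 10.45
ee_pos: [465.3, 203.5, 301.6]
orientation: [0.154, -3.137, 0.001]
ft_force: [0.2, 0.9, -4.8]
width: 60.0
grasp_force: 30.0
```

```bash
python3 - <<'E'
from h import *
d=grab("wrist","w4.png"); o=ctrl.get_obs();print(o["ee_pos"],o["orientation"],o["qpos"])
im=d["image"];hsv=cv2.cvtColor(im,cv2.COLOR_RGB2HSV)
red=(((hsv[...,0]<5)|(hsv[...,0]>174))&(hsv[...,1]>170)&(hsv[...,2]>90))
for v in range(80,210,6):
    u=np.where(red[v,200:360])[0]
    if len(u)>5: a,b=u[0]+200,u[-1]+201; print(v,a,b,plane(d,(a+b)/2,v,19))
E
```

```text
[465.43541867 203.58337493 301.90491937] [ 1.53706295e-01 -3.13731189e+00  4.42784259e-04] [ 3.88959974e-01  1.59609792e-01  1.80300120e+00 -1.00746817e-04
  1.17956377e+00 -1.27970560e+00]
152 274 293 [453.2 203.2  19. ]
158 274 293 [460.3 204.   19. ]
164 274 293 [467.5 204.7  19. ]
170 274 293 [474.8 205.4  19. ]
176 274 293 [482.1 206.1  19. ]
182 274 293 [489.5 206.9  19. ]
188 275 293 [496.9 208.2  19. ]
194 274 293 [504.5 208.4  19. ]
200 274 294 [512.1 209.7  19. ]
```

View pics/w4.png

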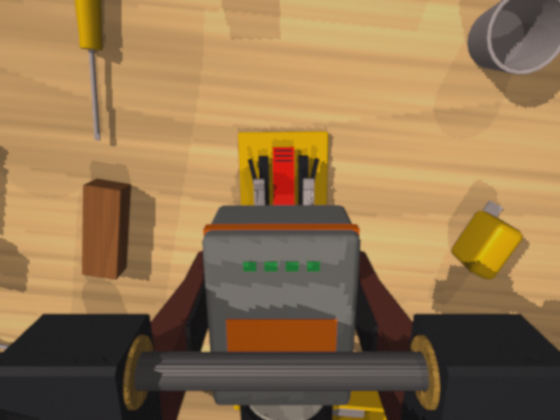

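The lamp is in view: the tongue mid-column is 283.5 over rows 150–203, the base spans columns 238–328, and the rails start at (258,182) and (308,182). I check the axis using the base edges and the battery's place in the hand.

```bash
python3 - <<'E'
from h import *
d=grab("wrist"); im=d["image"];hsv=cv2.cvtColor(im,cv2.COLOR_RGB2HSV)
y=((hsv[...,0]>=20)&(hsv[...,0]<32)&(hsv[...,1]>215)&(hsv[...,2]>60))
P=[]
for v in range(136,200,6):
    u=np.where(y[v,215:350])[0]+215; a,b=u[0],u[-1]+1
    pa,pb=plane(d,a,v,14),plane(d,b,v,14); P.append((pa+pb)/2); 
    if v%12==4: print(v,a,b,np.linalg.norm(pa-pb),P[-1])
P=np.array(P); k=np.polyfit(P[:,0],P[:,1],1); print("base axis",k,np.rad2deg(np.arctan(k[0])),"y at 482",np.polyval(k,482))
g=cv2.cvtColor(im,cv2.COLOR_RGB2GRAY)
print("front",plane(d,283,np.argmax(y[100:200,283])+100,14))
for v in(172,186,198): print(v,g[v,240:328].tolist())
E=d["extrinsics"]; o=ctrl.get_obs(); T=np.eye(4);T[:3,:3]=R.from_rotvec(o["orientation"]).as_matrix();T[:3,3]=o["ee_pos"]
for p in [(205.5,232),(359.5,232)]: print((np.linalg.inv(T)@np.append(plane(d,*p,o["ee_pos"][2]+34),1)).round(1))
E
```

```text
136 238 328 106.3997180447392 [435.55 201.05  14.  ]
148 239 328 106.20065913166454 [449.65 203.05  14.  ]
160 240 327 104.89709242872271 [464.  204.5  14. ]
172 240 327 105.90207741116322 [478.65 205.9   14.  ]
184 241 326 104.49899521048035 [493.6 207.4  14. ]
196 241 326 105.6035037297532 [508.85 208.95  14.  ]
base axis [1.02907547e-01 1.56474953e+02] 5.875485966567802 y at 482 206.07639066518294
front [430.9 200.6  14. ]
172 [139, 140, 138, 136, 133, 131, 131, 130, 127, 119, 98, 68, 42, 37, 52, 82, 106, 109, 87, 56, 33, 29, 28, 32, 30, 30, 31, 37, 53, 67, 75, 79, 82, 79, 75, 73, 72, 74, 76, 76, 78, 80, 79, 80, 81, 82, 81, 82, 81, 80, 82, 81, 84, 91, 99, 98, 91, 74, 56, 41, 37, 34, 28, 29, 30, 30, 33, 45, 60, 70, 66, 52, 39, 36, 42, 62, 94, 119, 127, 119, 111, 109, 110, 110, 109, 107, 104, 106]
186 [140, 139, 140, 140, 138, 136, 132, 131, 130, 130, 130, 130, 131, 131, 125, 121, 120, 119, 120, 119, 118, 117, 114, 99, 68, 38, 22, 29, 43, 61, 73, 75, 70, 60, 51, 51, 57, 65, 70, 69, 68, 69, 70, 69, 70, 69, 69, 70, 68, 69, 69, 70, 70, 74, 79, 79, 75, 66, 53, 40, 34, 44, 72, 110, 138, 149, 149, 149, 148, 147, 146, 145, 143, 135, 123, 113, 110, 110, 110, 110, 110, 110, 110, 110, 109, 106, 103, 104]
198 [137, 139, 140, 139, 139, 140, 139, 137, 136, 134, 131, 129, 125, 111, 82, 50, 34, 43, 69, 101, 123, 129, 127, 113, 84, 49, 28, 27, 40, 61, 75, 78, 74, 74, 76, 81, 82, 83, 84, 82, 83, 83, 83, 83, 83, 84, 84, 84, 83, 84, 84, 84, 85, 86, 86, 82, 75, 65, 46, 32, 30, 42, 74, 115, 145, 157, 157, 157, 155, 153, 150, 152, 148, 137, 122, 113, 111, 110, 111, 111, 111, 110, 110, 111, 108, 105, 101, 102]
[ 34.5 -29.3 -34.    1. ]
[ 34.5  26.9 -34.    1. ]
```

Emit:
servo_tool --pt "-2.5 -0.2 0 0 0 0.4 -1" --pt "-4.55 -0.4 -2 0 0 0.4 -1" --pt "-4.55 -0.4 -6 0 0 0.4 -1" --pt "-4.55 -0.4 -10 0 0 0.4 -1" --pt "-4.55 -0.4 -14 0 0 0.4 -1" --pt "-4.55 -0.4 -18 0 0 0.4 -1" --pt "-4.55 -0.4 -21.5 0 0 0.4 -1" --pt "-4.55 -0.4 -23.5 0 0 0.4 -1" --pt "-4.55 -0.4 -25 0 0 0.4 -1" --pt "-4.55 -0.4 -25.3 0 0 0.4 -1" --pt "-4.55 -0.4 -25.3 0 0 0.4 -1" --pt "-4.55 -0.4 -25.3 0 0 0.4 -1" --pt "-4.55 -0.4 -25.3 0 0 0.4 -1"

```text
t: 11.63
ee_pos: [421.2, 200.8, 50.4]
orientation: [-0.166, 3.135, 0.001]
ft_force: [-0.6, -0.2, -4.2]
width: 59.9
grasp_force: 30.0
```

```bash
python3 - <<'E'
from h import *
for i in range(3):
    d=grab("top","t3.png"); o=ctrl.get_obs();print(o["ee_pos"].round(2),o["orientation"].round(4),o["ft_force"].round(2))
E
```

```text
[421.12 200.86  50.45] [-1.6620e-01  3.1348e+00  1.5000e-03] [-0.59 -1.37 -4.07]
[420.99 200.85  50.37] [-1.6640e-01  3.1349e+00  1.4000e-03] [-0.25 -1.17 -3.83]
[420.82 200.79  50.22] [-1.6650e-01  3.1352e+00  1.2000e-03] [ 0.    0.27 -4.34]
```

Emit:
servo_tool --pt "0 -0.11 -0.1 0 0 0 -1" --pt "0 -0.11 -0.23 0 0 0 -1" --pt "0 -0.11 -0.23 0 0 0 -1" --pt "0.5 -0.06 -0.23 0 0 0 -1" --pt "1 -0.01 -0.23 0 0 0 -1" --pt "1.5 0.05 -0.23 0 0 0 -1" --pt "2 0.1 -0.23 0 0 0 -1" --pt "2.5 0.15 -0.23 0 0 0 -1" --pt "3 0.2 -0.23 0 0 0 -1" --pt "3 0.2 -0.23 0 0 0 -1"

```text
t: 12.62
ee_pos: [451.6, 202.9, 47.0]
orientation: [-0.166, 3.136, 0.001]
ft_force: [0.6, 0.2, -0.9]
width: 59.8
grasp_force: 30.0
```

Emit:
servo_tool --pt "0.4 0.04 0 0 0 0 -1" --pt "0.8 0.08 0 0 0 0 -1" --pt "1.2 0.13 0 0 0 0 -1" --pt "1.6 0.17 0 0 0 0 -1" --pt "2 0.21 0 0 0 0 -1" --pt "2 0.21 0 0 0 0 -1"

```text
t: 13.12
ee_pos: [471.1, 205.0, 47.0]
orientation: [-0.167, 3.136, 0.001]
ft_force: [0.2, 4.2, 1.5]
width: 59.5
grasp_force: 30.0
```

Emit:
servo_tool --pt "0.3 0.08 0 0 0 0 -1" --pt "0.6 0.11 0 0 0 0 -1" --pt "0.9 0.14 0 0 0 0 -1" --pt "1.2 0.17 0 0 0 0 -1" --pt "1.5 0.21 0 0 0 0 -1" --pt "1.5 0.21 0 0 0 0 -1"

```text
t: 13.62
ee_pos: [486.1, 206.7, 46.9]
orientation: [-0.166, 3.136, 0.0]
ft_force: [0.7, -0.3, 2.2]
width: 59.9
grasp_force: 30.0
```

Emit:
servo_tool --pt "0.3 0.03 0 0 0 0 -1" --pt "0.6 0.06 0 0 0 0 -1" --pt "0.9 0.09 0 0 0 0 -1" --pt "1.2 0.13 0 0 0 0 -1" --pt "1.5 0.16 0 0 0 0 -1" --pt "1.8 0.19 0 0 0 0 -1" --pt "1.8 0.19 0 0 0 0 -1"

```text
t: 14.2
ee_pos: [504.1, 208.7, 47.0]
orientation: [-0.167, 3.136, 0.0]
ft_force: [1.9, 0.8, 3.2]
width: 59.6
grasp_force: 30.0
```

Emit:
servo_tool --pt "0.3 0.03 0 0 0 0 -1" --pt "0.6 0.06 0 0 0 0 -1" --pt "0.9 0.09 0 0 0 0 -1" --pt "1.2 0.13 0 0 0 0 -1" --pt "1.2 0.13 0 0 0 0 -1"

```text
t: 14.62
ee_pos: [514.5, 209.8, 47.0]
orientation: [0.166, -3.135, 0.001]
ft_force: [-4.6, 0.1, 8.3]
width: 59.5
grasp_force: 30.0
```

Emit:
servo_tool --pt "0.2 0.02 0 0 0 0 -1" --pt "0.4 0.04 0 0 0 0 -1" --pt "0.4 0.04 0 0 0 0 -1"

```text
t: 14.87
ee_pos: [517.6, 210.1, 47.0]
orientation: [0.166, -3.134, 0.001]
ft_force: [-7.0, 0.3, 12.8]
width: 59.7
grasp_force: 30.0
```

Emit:
servo_tool --pt "0.1 0.01 0.06 0 0 0 -1" --pt "0.2 0.02 0.06 0 0 0 -1" --pt "0.3 0.03 0.06 0 0 0 -1" --pt "0.3 0.03 0.06 0 0 0 -1"

```text
t: 15.2
ee_pos: [519.8, 210.3, 47.2]
orientation: [0.166, -3.133, 0.001]
ft_force: [-7.4, 1.3, 8.3]
width: 59.8
grasp_force: 30.0
```

Emit:
servo_tool --pt "0.1 0.01 0.03 0 0 0 -1" --pt "0.2 0.02 0.03 0 0 0 -1" --pt "0.2 0.02 0.03 0 0 0 -1"

```text
t: 15.45
ee_pos: [521.5, 210.5, 47.2]
orientation: [0.166, -3.132, 0.001]
ft_force: [-8.8, 0.7, 8.2]
width: 60.2
grasp_force: 30.0
```

Emit:
servo_tool --pt "0.1 0.01 0.02 0 0 0 -1" --pt "0.2 0.02 0.02 0 0 0 -1" --pt "0.2 0.02 0.02 0 0 0 -1"

```text
t: 15.7
ee_pos: [523.2, 210.7, 47.3]
orientation: [0.166, -3.131, 0.001]
ft_force: [-9.1, 1.9, 5.7]
width: 60.1
grasp_force: 30.0
```

Emit:
servo_tool --pt "0.1 0.01 0 0 0 0 -1" --pt "0.2 0.02 0 0 0 0 -1" --pt "0.2 0.02 0 0 0 0 -1"

```text
t: 15.95
ee_pos: [525.0, 210.9, 47.2]
orientation: [0.166, -3.131, 0.002]
ft_force: [-8.0, 2.3, 6.7]
width: 59.7
grasp_force: 30.0
```

Emit:
servo_tool --pt "0.1 0.01 0 0 0 0 -1" --pt "0.2 0.02 0 0 0 0 -1" --pt "0.2 0.02 0 0 0 0 -1"

```text
t: 16.2
ee_pos: [526.9, 211.1, 47.3]
orientation: [0.166, -3.131, 0.002]
ft_force: [-8.9, 2.8, 7.4]
width: 60.1
grasp_force: 30.0
```

Emit:
servo_tool --pt "0.1 0.01 0 0 0 0 -1" --pt "0.1 0.01 0 0 0 0 -1"

```text
t: 16.37
ee_pos: [527.8, 211.2, 47.3]
orientation: [0.166, -3.131, 0.002]
ft_force: [-9.1, 3.0, 7.4]
width: 59.7
grasp_force: 30.0
```

Emit:
servo_tool --pt "0.1 0.04 0 0 0 0 -1" --pt "0.2 0.05 0 0 0 0 -1" --pt "0.2 0.05 0 0 0 0 -1"

```text
t: 16.62
ee_pos: [529.4, 211.4, 47.2]
orientation: [0.166, -3.13, 0.002]
ft_force: [-11.4, 1.1, 8.6]
width: 59.8
grasp_force: 30.0
```

Emit:
servo_tool --pt "0.1 0.01 0 0 0 0 -1" --pt "0.1 0.01 0 0 0 0 -1"

```text
t: 16.78
ee_pos: [529.7, 211.4, 47.2]
orientation: [0.166, -3.128, 0.003]
ft_force: [-13.3, 0.5, 11.7]
width: 59.9
grasp_force: 30.0
```

Emit:
servo_tool --pt "0.1 0.01 0.03 0 0 0 -1" --pt "0.1 0.01 0.03 0 0 0 -1" --pt "0.1 0.01 0.03 0 0 0 -1"

```text
t: 17.03
ee_pos: [530.0, 211.4, 47.3]
orientation: [0.166, -3.127, 0.003]
ft_force: [-14.9, 2.2, 11.9]
width: 59.8
grasp_force: 30.0
```

The force now climbs by about 6 N/mm, so the battery is against the buffer and past the click. I ease off and let go.

Emit:
servo_tool --pt "-0.1 -0.01 0.05 0 0 0 -1" --pt "-0.2 -0.02 0.05 0 0 0 -1" --pt "-0.2 -0.02 0.05 0 0 0 -1"

```text
t: 17.28
ee_pos: [529.1, 211.3, 47.4]
orientation: [0.166, -3.129, 0.002]
ft_force: [-8.5, 1.9, 2.1]
width: 59.9
grasp_force: 30.0
```

Emit:
servo_tool --pt "0 0 0 0 0 0 1" --pt "0 0 0 0 0 0 1" --pt "0 0 0 0 0 0 1" --pt "0 0 0 0 0 0 1" --pt "0 0 0 0 0 0 1" --pt "0 0 0 0 0 0 1" --pt "0 0 3 0 0 0 1" --pt "-2 -0.2 6 0 0 0 1" --pt "-5 -0.5 10 0 0 0 1" --pt "-8 -0.8 14 0 0 0 1" --pt "-8 -0.8 16 0 0 0 1" --pt "-8 -0.8 16 0 0 0 1" --pt "-8 -0.8 16 0 0 0 1"

```text
t: 18.37
ee_pos: [454.1, 204.5, 210.9]
orientation: [-0.167, 3.132, 0.003]
ft_force: [-0.2, -0.8, -0.1]
width: 87.6
grasp_force: 0.0
```

```bash
python3 - <<'E'
from h import *
d=grab("wrist","w5.png"); o=ctrl.get_obs();print(o["ee_pos"],o["ft_force"])
E
```

```text
[453.52275304 204.19327317 209.36597559] [ 0.13351351 -0.06397962 -1.3186533 ]
```

View pics/w5.png

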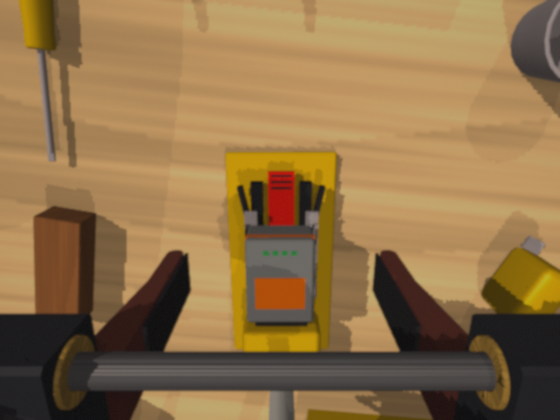

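The battery sits in the lamp's rails, its top face spanning (247..315, 238..322), with the red tongue clear behind it. I measure where it came to rest.

```bash
python3 - <<'E'
from h import *
d=grab("wrist"); im=d["image"]; g=cv2.cvtColor(im,cv2.COLOR_RGB2GRAY)
print(g[226:246,262].tolist(),g[312:330,262].tolist())
o=np.array([537,211.9]);a=np.deg2rad(6.0);t=np.array([np.cos(a),np.sin(a)])
for s in(-54,-50,-40,-30,26,40): print(s,np.round(proj(d,[*(o+s*t),80]),1))
hsv=cv2.cvtColor(im,cv2.COLOR_RGB2HSV)
red=(((hsv[...,0]<5)|(hsv[...,0]>174))&(hsv[...,1]>170)&(hsv[...,2]>90))
v=np.where(red[150:228,281])[0]+150;print("tongue",v[0],v[-1],plane(d,281,v[0],19))
print("tongue width near end",[(int(np.where(red[r,250:310])[0].min()+250),int(np.where(red[r,250:310])[0].max()+251)) for r in (176,190,205,218)])
print("front",plane(d,282,322,80),"rear",plane(d,282,240,80))
for r in (176,218):
    u=np.where(red[r,250:310])[0]+250; print(r,[np.linalg.norm(plane(d,u[0],r,z)-plane(d,u[-1]+1,r,z)).round(1) for z in(10,13,19)])
E
```

```text
[37, 49, 60, 63, 64, 64, 64, 65, 66, 69, 71, 75, 76, 73, 73, 84, 94, 101, 103, 104] [91, 88, 88, 88, 89, 89, 88, 89, 88, 88, 83, 71, 50, 34, 30, 41, 63, 79]
-54 [281.8 231.8]
-50 [281.8 236.3]
-40 [281.7 247.3]
-30 [281.7 258.2]
26 [281.6 315.2]
40 [281.6 328.6]
tongue 174 226 [448.3 201.9  19. ]
tongue width near end [(270, 294), (269, 294), (270, 294), (270, 294)]
front [569.8 215.7  80. ] rear [490.6 207.2  80. ]
176 [np.float64(23.5), np.float64(23.3), np.float64(22.9)]
218 [np.float64(24.4), np.float64(24.2), np.float64(23.7)]
```

Emit:
servo_tool --pt "0 -4 0 0 0 0 1" --pt "0 -8 0 0 0 0 1" --pt "0 -12 0 0 0 0 1" --pt "0 -14 0 0 0 0 1" --pt "0 -14 0 0 0 0 1" --pt "0 -14 0 0 0 0 1"

```text
t: 18.97
ee_pos: [452.8, 63.0, 207.3]
orientation: [0.162, -3.135, -0.0]
ft_force: [0.4, 0.4, -0.3]
width: 87.6
grasp_force: 0.0
```

```bash
cat > m.py <<'E'
from h import *
import sys,pickle
d=grab("wrist",sys.argv[1]+".png"); d["obs"]=ctrl.get_obs(); pickle.dump(d,open(sys.argv[1]+".pkl","wb"))
im=d["image"];hsv=cv2.cvtColor(im,cv2.COLOR_RGB2HSV)
red=(((hsv[...,0]<5)|(hsv[...,0]>174))&(hsv[...,1]>170)&(hsv[...,2]>90)).astype(np.uint8)
n,l,s,c=cv2.connectedComponentsWithStats(red)
i=1+np.argmax(s[1:,4]); print(s[i],c[i],plane(d,*c[i],19),plane(d,*c[i],13))
print(d["obs"]["ee_pos"])
E
python3 m.py a
```

```text
[ 409  191   32   53 1414] [424.39674682 217.16619519] [475.  205.4  19. ] [476.8 208.   13. ]
[452.92849211  63.82833898 207.54638655]
```

Emit:
servo_tool --pt "0 4 0 0 0 0 1" --pt "0 8 0 0 0 0 1" --pt "0 12 0 0 0 0 1" --pt "0 16 0 0 0 0 1" --pt "0 20 0 0 0 0 1" --pt "0 24 0 0 0 0 1" --pt "0 28 0 0 0 0 1" --pt "0 28 0 0 0 0 1" --pt "0 28 0 0 0 0 1" --pt "0 28 0 0 0 0 1"

```text
t: 19.85
ee_pos: [452.0, 344.6, 207.7]
orientation: [0.17, -3.135, 0.002]
ft_force: [-0.0, -0.9, 0.7]
width: 88.0
grasp_force: 0.0
```

```bash
python3 m.py b; python3 - <<'E'
import cv2,numpy as np
a,b=[cv2.imread(f"pics/{k}.png") for k in "ab"]
def crop(im,):
    hsv=cv2.cvtColor(im,cv2.COLOR_BGR2HSV); red=(((hsv[...,0]<5)|(hsv[...,0]>174))&(hsv[...,1]>170)&(hsv[...,2]>90)).astype(np.uint8)
    n,l,s,c=cv2.connectedComponentsWithStats(red); x,y=c[1+np.argmax(s[1:,4])].astype(int); x0=min(max(x-65,0),430);y0=max(y-60,0); print(x0,y0); return cv2.resize(im[y0:y0+190,x0:x0+130],None,fx=3,fy=3,interpolation=cv2.INTER_CUBIC)
cv2.imwrite("pics/ab.png",np.hstack([crop(a),crop(b)]))
E
```

```text
[ 120  161   33   54 1464] [136.04918033 187.45081967] [473.9 204.7  19. ] [475.7 202.5  13. ]
[452.23137112 343.81607703 207.92672355]
359 157
71 127
```

View pics/ab.png

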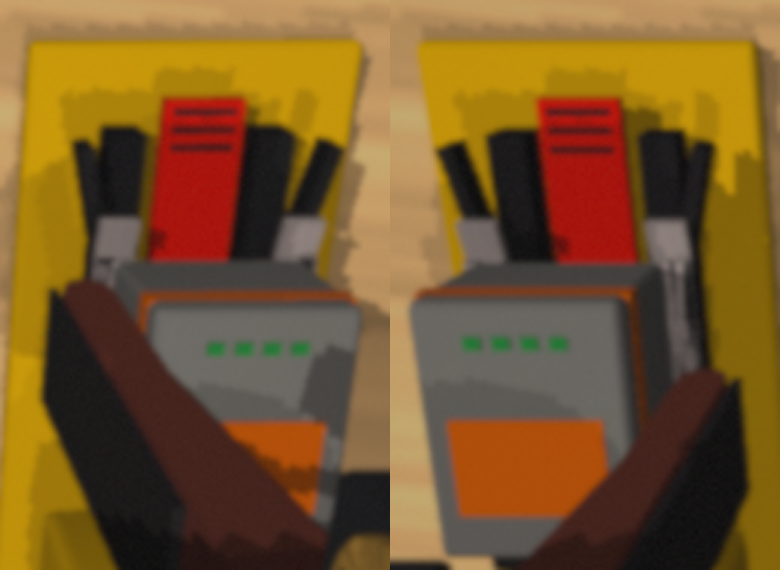

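Seen from two sides, the tongue triangulates to about 18 mm height against 19 at rest, so the catch is up behind the battery. The battery rests about 5 mm short of the middle seat, inside the allowed range. I hand the job in.

```bash
python3 -c "
from workcell import ctrl
print(ctrl.close_job())"
```

```text
the job is handed in; nothing more can be done
None
```

The battery is off the charger and seated in the lamp, with the lamp's catch measured up behind it and the gripper clear; the job was handed in at about 20 s, and no verdict was returned.

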